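# Seat a flat-edged medallion in the setting jig

### The job

The plaster medallion on the wooden jig has one flat on its edge: press a fingertip on its face and turn it on its spigot, without lifting it off, until the flat faces the steel bar. Only then push the carriage forward by its upright plate until you feel the flat lie home and flush against the bar's light spring, and let go, leaving it bearing there. Plaster chips easily, so press and push gently (under 25 N), and leave the other things on the bench where they are.

Things in the scene. Friction and masses are not known exactly. Their poses are not given: they have to be found in the camera images.
- jig: setting jig, fixed: dark wood board 290 x 250 mm, its x from -168 to +122, y from -125 to +125 mm. Origin on the centre line, 18 mm below the board's top; it lies anywhere from 4 mm below to 4 mm above the table, so all heights here are above this origin. z up, x towards the steel bar. Two low rails, 5 mm above the board, run along x at y = -42 and +42 mm
- fence: the fence across the jig's far end; origin fixed, on the board at jig x = +56 mm, axes as the jig's. It carries an adjustable block with the steel bar (150 mm along y, from 22 to 46 mm above the jig's origin), clamped so that the bar's face lies anywhere from 0 to 30 mm beyond this origin: its place is not in this pose. The bar's face is sprung: it gives 2 mm, 1.5 N/mm, then is solid
- disc: the medallion: pale plaster disc 96 mm across, 12 mm thick, level face 38 mm above the jig's origin, one flat on its edge, 40 mm from the centre, 53 mm long; too wide to grasp; some 130 g. Origin at the round's centre, on its underside; own x points to the middle of the flat. Its hole sits with 1 mm play on the carriage's spigot, which it turns on; waxed below (friction 0.1): a fingertip pressing with 5 to 12 N, 28 mm off centre, turns it
- flat_end_a (a point): one end (own +y) of the medallion's flat, at half its thickness
- flat_end_b (a point): the other end (own -y) of the medallion's flat, at half its thickness
- carriage: wooden carriage, slides along the jig's x (axes as the jig's), friction about 6 N, 85 mm travel, stays where left. A base 147 x 68 x 8 mm under the medallion with a 14.4 mm steel spigot in its hole. Origin on the spigot's axis, on its underside (18 mm above the jig's origin). Starts at jig x = -30 mm; the flat is home at +16 to +48 mm, as the bar is set
- plate_top (a point): middle of the top edge (66 mm above the jig's origin) of the carriage's upright wooden push plate, 12 mm thick (along x) and 50 mm wide (along y), at carriage x = -95 mm; it stands on the carriage's base, whose top is 26 mm above the jig's origin and ends 10 mm behind the plate
- rosette: small plain round plaster disc without a flat, 58 mm across, 12 mm high, lying on the jig's board; origin at the centre of its underside
- offcut: short length of gilt frame moulding, 150 x 30 x 24 mm, lying on the jig's board; origin at the centre of its underside
- brush: paint brush, 200 mm long, lying on the table; origin at the middle of its length, on the table
- spatula: long-handled spatula, 280 mm long, lying on the table; origin at the middle of its length, on the table
- gesso_jar: lidded jar, 68 mm across, 85 mm high; origin at the centre of its underside
- bole_pot: small terracotta pot, 72 mm across, 60 mm high; origin at the centre of its underside
- size_tin: tin, 60 mm across, 100 mm high; origin at the centre of its underside
Things that resemble listed ones, but are neither listed nor needed, are in the scene too. Leave any blue or yellow look-alike of the disc alone.

How it is judged (in metres and radians):
On the way, in this order (a step that is already met when the one before it is completed fails the run):
1. a fingertip presses on the medallion (over 1 N) (contact force between the fingers and disc above 1 N), for 0.1 s.
2. the medallion has been turned on its spigot so that its flat faces the bar (to about 20 degrees), with the carriage still back (short of jig x = 0) (x of each of flat_end_a, flat_end_b in the frame of carriage above 0.026 m and x of carriage in the frame of jig below 0 m), for 0.1 s.
At the end, for the whole second after the job is handed in: the medallion's flat faces the bar, parallel to it within 0.03 rad, and bears on it (over 0.3 N) with the carriage left where it is; the medallion lies level on the carriage, at rest (contact force between fence and disc above 0.3 N and angle between the x axis of disc and the x axis of jig, either way round below 0.03 rad and x of flat_end_a in the frame of carriage above 0.03 m and z of disc in the frame of jig below 0.0275 m and angle between disc's own z axis and vertical below 0.03 rad and linear speed of disc below 0.005 m/s); the robot touches nothing.
It fails at once if the fingers press the medallion with more than 25 N (contact force between the fingers and disc above 25 N).
It fails at once if the medallion is pushed against the bar with more than 25 N (contact force between fence and disc above 25 N).
It fails at once if the medallion is lifted off its spigot (more than 8 mm) (z of disc in the frame of jig above 0.034 m).
It fails at once if another thing on the bench is moved more than 15 mm (distance of any of rosette, offcut, brush, spatula, gesso_jar, bole_pot, size_tin from where it was at the start of the episode above 0.015 m).
It also fails if it takes over 72 s, if anything falls off the work surface, if the arm or the gripper's body presses on something with over 40 N, if the wrist force passes 120 N, or if a joint passes its speed limit or range.

### The arm

A 6-joint arm with a two-finger parallel gripper is mounted at the origin on the work surface. World frame = base frame: x ahead of the robot, y to its left, z up, the work surface at z = 0. Lengths are in mm, angles in rad, forces in N, time in s.
With the tool pointing down it reaches from about 275 to 1000 mm from the base axis. Payload 8.4 kg.
Tool frame: the origin (TCP) lies between the finger pads; the fingertips stand 8 mm ahead of it and the grasp point (between the pads) lies 11 mm behind it (tcp_to_tips is the distance from the TCP to the fingertips, in mm); z points along the fingers, y is the line along which they close (so a half turn about z gives the same grasp; the last joint's range is limited). The gripper opens to 85 mm and grips with 20 to 120 N. Pads are 22 mm wide; open, the fingers measure 114 mm over their backs; the gripper's body (76 mm by 85 mm) begins 54 mm behind the grasp point. The pads swing forward as they close: fully open they stand 13 mm farther back than shut.
Start: joints at [1.283, 0.353, 1.633, -0, 1.155, -0.002], TCP at [176.202, 599.651, 239.281] pointing down, gripper open.
Joint ranges: [-2.63, 2.63], [-0.92, 2.1], [0.06, 2.66], [-1.3, 4.44], [0, 2.69], [-3.02, 3.02]. Speed limits (rad/s): [2.22, 2.22, 2.79, 3.14, 3.14, 3.14].

### API

Orientations are given as [roll, pitch, yaw] about the fixed x, y, z axes, in that order (R = Rz(yaw) Ry(pitch) Rx(roll)).
In Python, from rig import * gives the robot as it stands.
- The arm moves only by the tool step_arm, never from a script. Its argument "motion" is a list of rows, each an object with "claw": the finger opening in mm, from 0 to 85.4; "delta_pos": the shift along the tool's x, y, z in mm, a list of three; "turn": the turn about the tool's z in rad. In form: [{"claw": claw, "delta_pos": [dx, dy, dz], "turn": turn}, ...]. A call has 1 to 8 rows; each row shifts and turns the commanded pose from where the row before left it, along the tool's axes as they then stand; what a row does not reach is not made up. A row lasts 1/12 s, in which the tool goes at most 41.7 mm and 7.16 degrees, less where a joint would pass 70% of its speed; a pose out of reach is approached as far as the arm can. A call is refused whole if a number of a shift passes 41.7 or a number of a turn 0.125, either way. A call with a gripper value outside its range is refused whole. The fingers move at their own pace and stop on an object; "force" is the grip in N (left out, the last holds). Time passes only in rows, so rows that do not move let the fingers close. It gives the time, the measured TCP pose, the force, the opening and the grip force at its end, in the units of the state.
- sense(): the state, without advancing time (a new reading comes with each control period).
- grab_frame(name): name is "scene" or "top" or "wrist"; returns a dict with "img" (384x512x3 uint8, red, green, blue), "vertical_fov" (degrees; the focal length in pixels is half the picture's height over the tangent of half this angle, whatever the lens; pixels are square), "cx", "cy" (the principal point, pixels), "R" (3x3) and "t" (3): a world point X has camera coordinates R X + t. Camera axes: x right, y down, z forward; pixel columns grow to the right and rows downward; lengths in mm; the calibration is good to about 2 mm. The wrist camera is an equidistant fisheye: a pixel r from the principal point sees the ray r / f radians off the axis. A picture is of the moment at which its call begins. There is no depth.
- sign_off(): hands the job in; it is judged then, once.
The state is a dict: "clock": time; "qpos": joint angles; "qvel": joint speeds; "joint_efforts": joint torques, N m; "eef_pos": TCP position; "tcp_rot": TCP orientation; "contact_force": force on the tool from outside, world axes, zero at the start; "wrist_torque": the same for the moment, N m; "opening": opening from 0.0 (shut) to 1.0 (fully open); "grasp_force": force on a finger pad.
Only numpy, scipy, OpenCV 4.12 (cv2) and the standard library are available. Lean on these libraries where they do the work, as an engineer would, in place of code of your own. Each camera call takes 0.05 s, during which the arm holds its last target. There are 200 camera calls.

## Working session

There is one attempt and no reset: what is moved stays moved. The work goes in short steps, Python scripts to look and compute and a tool call to move; the robot and the scene stay as the last step left them, time stands still between calls to the robot, and variables do not carry over. Pictures are saved under pics/ and viewed, at most 10 in all, crops included, and the job is handed in when it is done.

Besides the shell and the picture viewer there is one more tool, called after ">>>" as name(argument=value, ...), one argument or row to a line, values as JSON. step_arm: Moves the arm, as the interface text tells. Its arguments: {"type":"object","properties":{"motion":{"type":"array","items":{"type":"object","properties":{"claw":{"type":"number"},"delta_pos":{"type":"array","items":{"type":"number"}},"turn":{"type":"number"}}}},"force":{"type":"number"}},"required":["motion"]}

```bash
mkdir -p pics; python3 - <<'E'
from rig import *
import cv2,pickle,numpy as np
fs={n:grab_frame(n) for n in("scene","top")}
pickle.dump(fs,open("f0.pkl","wb"))
for n in fs: cv2.imwrite(f"pics/{n}0.png",cv2.resize(fs[n]["img"][:,:,::-1],(800,600),interpolation=cv2.INTER_CUBIC))
s=sense();print(s); print({k:fs["top"][k] for k in fs["top"] if k!="img"})
E
```

```text
{'clock': 0.1, 'qpos': array([ 1.28255588e+00,  3.53563685e-01,  1.63406365e+00,  8.00742626e-06,
        1.15523218e+00, -2.40281927e-03]), 'qvel': array([-2.25168104e-05, -1.57002879e-03, -9.45242068e-04, -2.01120534e-04,
        1.83722377e-03, -1.44371959e-04]), 'joint_efforts': array([ 3.65737988e-04, -6.06362128e+01, -3.42821503e+01,  1.49622388e-04,
        4.00917386e-03, -3.90085779e-05]), 'eef_pos': array([176.10293332, 599.22936482, 238.64459513]), 'tcp_rot': array([-3.14032581e+00, -1.03658163e-05,  2.85575179e+00]), 'contact_force': array([-0.44117883, -0.11761844, -0.30293211]), 'wrist_torque': array([ 0.01437798,  0.00621877, -0.01139977]), 'grasp_force': 0.0, 'opening': 1.000608532241877}
{'vertical_fov': 45.11957590958121, 'cx': 258.49281056992265, 'cy': 193.26758815209038, 'R': array([[ 0.01574192, -0.99985578,  0.00637241],
       [-0.98324612, -0.01663732, -0.18152206],
       [ 0.1816019 , -0.00340814, -0.98336623]]), 't': array([-9.33513022e-01,  4.84739709e+02,  1.41927570e+03])}
```

View pics/top0.png

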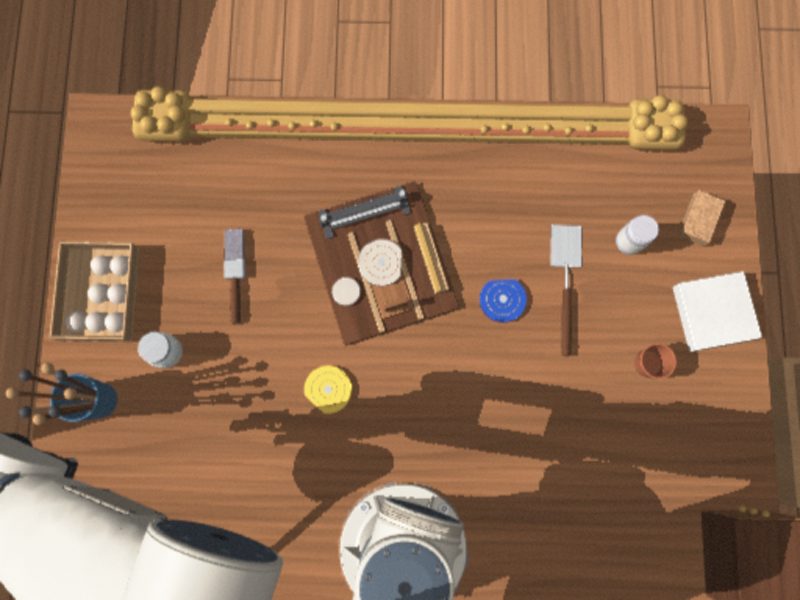

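View pics/scene0.png

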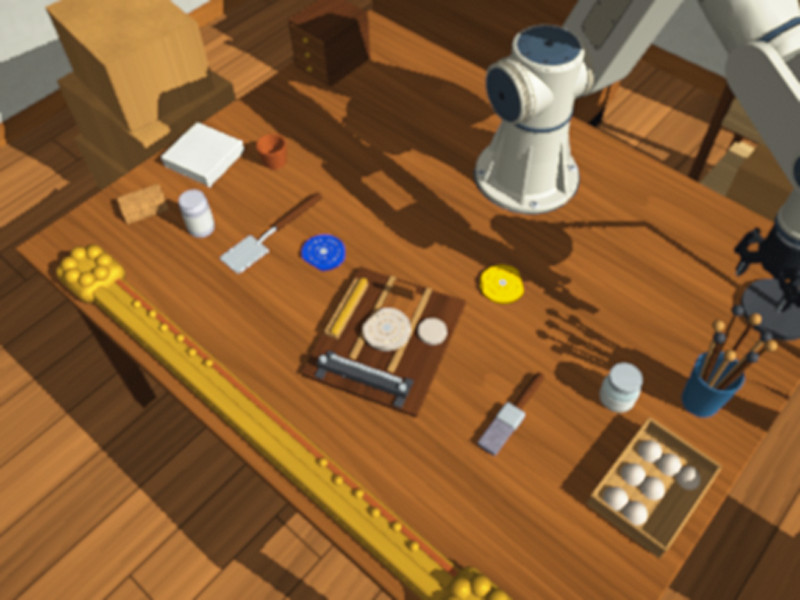

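The top view shows the jig with corners near (305,215), (415,183), (463,308), (347,343) in the 800-px picture. The disc is near (381,262), the rosette at (346,291) and the offcut at (432,257). Next I'll work out the jig pose and bring the wrist camera over it.

```bash
cat > h.py <<'E'
import numpy as np,cv2,pickle
from rig import *
def cam(fr):
    return (384/2)/np.tan(np.radians(fr["vertical_fov"])/2),np.array(fr["R"]),np.array(fr["t"])
def ray(fr,uv,z,fish=False):
    f,R,t=cam(fr);d=(np.atleast_2d(uv).astype(float)-[fr["cx"],fr["cy"]])
    if fish:
        r=np.linalg.norm(d,axis=1,keepdims=True)+1e-9;th=r/f
        v=np.hstack([d/r*np.sin(th),np.cos(th)])
    else: v=np.hstack([d/f,np.ones((len(d),1))])
    C=-R.T@t;w=v@R
    return C+w*((z-C[2])/w[:,2])[:,None]
def proj(fr,X,fish=False):
    f,R,t=cam(fr);c=np.atleast_2d(X)@R.T+t
    if fish:
        rho=np.linalg.norm(c[:,:2],axis=1,keepdims=True);th=np.arctan2(rho[:,0],c[:,2])[:,None]
        return c[:,:2]/(rho+1e-9)*th*f+[fr["cx"],fr["cy"]]
    return c[:,:2]/c[:,2:]*f+[fr["cx"],fr["cy"]]
def tool(dworld,yaw):  # world xy -> tool xy,  tool pointing down: Rz(yaw)Rx(pi)
    c,s=np.cos(yaw),np.sin(yaw);R=np.array([[c,s],[s,-c]])
    return R@dworld
E
python3 - <<'E'
from h import *
fr=pickle.load(open("f0.pkl","rb"))["top"]
c=np.array([[305,215],[415,183],[463,308],[347,343]])/1.5625
P=ray(fr,c,18);print(P)
ex=(P[0]+P[1]-P[2]-P[3])[:2];print("yaw",np.arctan2(ex[1],ex[0]))
a=np.arctan2(ex[1],ex[0]);ctr=P.mean(0)[:2];print("jig",ctr+23*np.array([np.cos(a),np.sin(a)]))
print("disc",ray(fr,np.array([[381,262]])/1.5625,38))
w=grab_frame("wrist");cv2.imwrite("pics/w0.png",w["img"][:,:,::-1]);print(-w["R"].T@w["t"],w["R"],w["vertical_fov"],w["cx"])
E
```

```text
[[ 672.54803989  218.36822469   18.        ]
 [ 747.50844925  -12.69514253   18.        ]
 [ 479.00213696 -115.1628924    18.        ]
 [ 402.44847974  121.6863082    18.        ]]
yaw 0.35416024189312784
jig [596.94935161  61.02558996]
disc [[568.66432955  55.3497328   38.        ]]
[ 96.13505357 622.56788649 373.19054755] [[ 2.81173467e-01  9.59656782e-01 -5.84471474e-04]
 [ 9.09664816e-01 -2.66332023e-01  3.18711745e-01]
 [ 3.05698224e-01 -9.01449594e-02 -9.47851508e-01]] 65.70646984690485 261.1340856880439
```

>>> step_arm(
  motion=[
    {"claw": 0, "delta_pos": [-26.5, -20.8, 0], "turn": 0},
    {"claw": 0, "delta_pos": [-26.5, -20.8, 0], "turn": 0},
    {"claw": 0, "delta_pos": [-26.5, -20.8, 0], "turn": 0},
    {"claw": 0, "delta_pos": [-26.5, -20.8, 0], "turn": 0},
    {"claw": 0, "delta_pos": [-26.5, -20.8, 0], "turn": 0},
    {"claw": 0, "delta_pos": [-26.5, -20.8, 0], "turn": 0},
    {"claw": 0, "delta_pos": [-26.5, -20.8, 0], "turn": 0},
    {"claw": 0, "delta_pos": [-26.5, -20.8, 0], "turn": 0},
  ],
)

```text
clock: 0.82
eef_pos: [333.2, 378.7, 239.2]
tcp_rot: [-3.141, -0.0, 2.856]
contact_force: [0.6, 0.8, 0.2]
opening: -0.001
grasp_force: 0.0
```

>>> step_arm(
  motion=[
    {"claw": 0, "delta_pos": [-26.5, -20.8, 0], "turn": 0},
    {"claw": 0, "delta_pos": [-26.5, -20.8, 0], "turn": 0},
    {"claw": 0, "delta_pos": [-26.5, -20.8, 0], "turn": 0},
    {"claw": 0, "delta_pos": [-26.5, -20.8, 0], "turn": 0},
    {"claw": 0, "delta_pos": [-26.5, -20.8, 0], "turn": 0},
    {"claw": 0, "delta_pos": [-26.5, -20.8, 0], "turn": 0},
    {"claw": 0, "delta_pos": [-26.5, -20.8, 0], "turn": 0},
    {"claw": 0, "delta_pos": [-26.5, -20.8, 0], "turn": 0},
  ],
)

```text
clock: 1.48
eef_pos: [489.7, 159.2, 239.2]
tcp_rot: [-3.142, -0.0, 2.856]
contact_force: [0.2, 0.3, 0.2]
opening: 0.0
grasp_force: 0.0
```

>>> step_arm(
  motion=[
    {"claw": 0, "delta_pos": [-26.5, -20.8, 15], "turn": 0},
    {"claw": 0, "delta_pos": [-26.5, -20.8, 15], "turn": 0},
    {"claw": 0, "delta_pos": [-26.5, -20.8, 15], "turn": 0},
    {"claw": 0, "delta_pos": [-26.5, -20.8, 15], "turn": 0},
  ],
)

```text
clock: 1.82
eef_pos: [568.1, 49.5, 178.6]
tcp_rot: [3.142, 0.0, 2.856]
contact_force: [0.1, 0.3, 0.5]
opening: 0.0
grasp_force: 0.0
```

>>> step_arm(
  motion=[
    {"claw": 0, "delta_pos": [0, 0, 0], "turn": 0.116},
    {"claw": 0, "delta_pos": [0, 0, 0], "turn": 0.116},
    {"claw": 0, "delta_pos": [0, 0, 0], "turn": 0.116},
    {"claw": 0, "delta_pos": [0, 0, 0], "turn": 0.116},
    {"claw": 0, "delta_pos": [0, 0, 0], "turn": 0.116},
    {"claw": 0, "delta_pos": [0, 0, 0], "turn": 0.116},
    {"claw": 0, "delta_pos": [0, 0, 0], "turn": 0.116},
    {"claw": 0, "delta_pos": [0, 0, 0], "turn": 0.116},
  ],
)

```text
clock: 2.48
eef_pos: [567.2, 51.1, 179.0]
tcp_rot: [-3.141, -0.0, 1.922]
contact_force: [-0.2, -0.6, 0.2]
opening: 0.001
grasp_force: 0.0
```

```bash
python3 - <<'E'
from h import *
s=sense();print(s["eef_pos"],s["tcp_rot"],s["qpos"])
w=grab_frame("wrist");pickle.dump(w,open("w1.pkl","wb"));cv2.imwrite("pics/w1.png",cv2.resize(w["img"][:,:,::-1],(800,600),interpolation=cv2.INTER_CUBIC))
E
```

```text
[567.24899304  51.05840358 179.04211296] [-3.14112617e+00 -1.04619246e-04  1.92207742e+00] [ 8.71471799e-02  3.33538046e-01  1.81001393e+00 -2.47361959e-05
  9.98518296e-01 -2.64120538e-01]
```

View pics/w1.png

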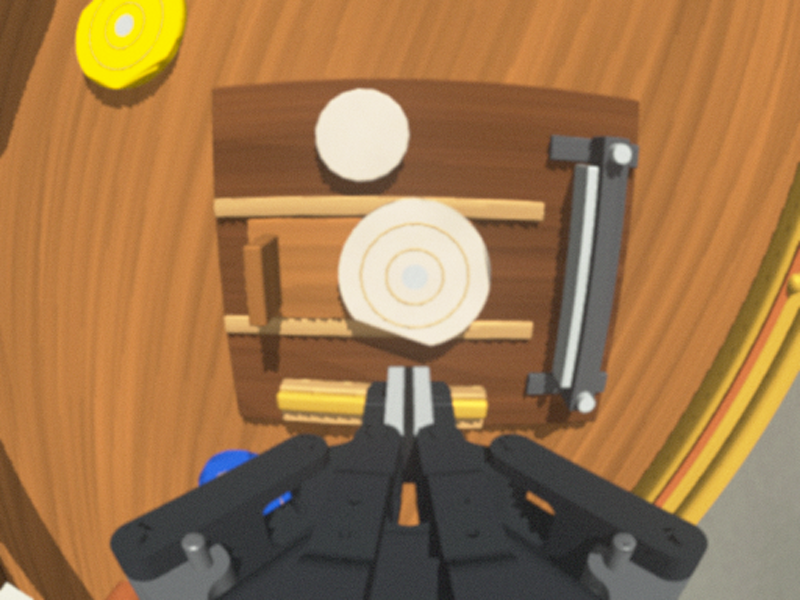

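The wrist view shows the disc at about (415,275), with its flat at the lower left running from about (345,318) to (430,346). The push plate is at (262,280), the bar face near x=565–590, and the shut fingertips at (408,370).

```bash
cat >> h.py <<'E'
def disc(fr,zt,guess,fish=True):
    hsv=cv2.cvtColor(fr["img"],cv2.COLOR_RGB2HSV)
    m=((hsv[...,2]>150)&(hsv[...,1]<75)).astype(np.uint8)
    cs=cv2.findContours(m,cv2.RETR_EXTERNAL,cv2.CHAIN_APPROX_NONE)[0]
    g=proj(fr,[[guess[0],guess[1],zt]],fish)[0]
    c=[k for k in cs if cv2.contourArea(k)>400 and cv2.pointPolygonTest(k,(float(g[0]),float(g[1])),False)>=0]
    if not c: print("areas",[(cv2.contourArea(k),k.mean(0)) for k in cs if cv2.contourArea(k)>200]);return None
    P=ray(fr,max(c,key=cv2.contourArea)[:,0,:],zt,fish)[:,:2]
    # robust circle fit, ignoring points inside
    k=np.ones(len(P),bool)
    for _ in range(15):
        A=np.c_[2*P[k],np.ones(k.sum())];x=np.linalg.lstsq(A,(P[k]**2).sum(1),rcond=None)[0]
        C=x[:2];r=np.sqrt(x[2]+C@C);e=np.linalg.norm(P-C,axis=1)-r;k=abs(e)<1.5
    D=P-C;ang=np.arctan2(D[:,1],D[:,0]);fl=e<-2.0
    mid=np.arctan2(np.sin(ang[fl]).mean(),np.cos(ang[fl]).mean())
    vx,vy,x0,y0=cv2.fitLine(P[fl].astype(np.float32),cv2.DIST_HUBER,0,.01,.01).ravel()
    n=np.array([vy,-vx]);d=n@(np.array([x0,y0])-C)
    if d<0:n,d=-n,-d
    return dict(C=C,r=r,nfl=fl.sum(),n=len(P),mid=mid,norm=np.arctan2(n[1],n[0]),d=d,rms=e[k].std(),span=np.ptp(D[fl]@[vx,vy]))
E
python3 - <<'E'
from h import *
w=pickle.load(open("w1.pkl","rb"))
s=1.5625
c=np.array([[213,88],[638,100],[597,422],[243,422]])/s
P=ray(w,c,18,True);print(P.round(1))
# order: (-168,+125),(122,125),(122,-125),(-168,-125)
J=np.array([[-168,125],[122,125],[122,-125],[-168,-125]],float)
A,_=cv2.estimateAffinePartial2D(J,P[:,:2]);print(A,"scale",np.hypot(A[0,0],A[1,0]),"yaw",np.arctan2(A[1,0],A[0,0]))
for z in(34,38,42): print(z,disc(w,z,(567,51)))
E
```

```text
[[ 401.7  126.8   18. ]
 [ 669.   219.8   18. ]
 [ 752.3  -12.4   18. ]
 [ 484.7 -108.9   18. ]]Traceback (most recent call last):
  File "<stdin>", line 8, in <module>
cv2.error: OpenCV(4.12.0) /io/opencv/modules/calib3d/src/ptsetreg.cpp:1108: error: (-215:Assertion failed) count >= 0 && to.checkVector(2) == count in function 'estimateAffinePartial2D'
```

```bash
python3 - <<'E'
from h import *
w=pickle.load(open("w1.pkl","rb"))
s=1.5625
c=np.array([[213,88],[638,100],[597,422],[243,422]])/s
J=np.array([[-168,125],[122,125],[122,-125],[-168,-125]],np.float32)
for z in (14,18,22):
    P=ray(w,c,z,True)[:,:2]
    A,_=cv2.estimateAffinePartial2D(J,P.astype(np.float32).copy(),ransacReprojThreshold=10);print(A.round(3).tolist(),"scale",np.hypot(A[0,0],A[1,0]),"yaw",np.arctan2(A[1,0],A[0,0]))
for z in(34,38,42): print(z,disc(w,z,(567,51)))
print("plate top edge", ray(w,np.array([[250,238],[252,325]])/s,66,True), "bar face",ray(w,np.array([[580,166],[556,386]])/s,46,True))
E
```

```text
[[0.941, -0.334, 599.102], [0.334, 0.941, 63.016]] scale 0.9980858040129732 yaw 0.34091866643288704
[[0.928, -0.329, 598.284], [0.329, 0.928, 63.886]] scale 0.9847607208911447 yaw 0.34091864957237894
[[0.916, -0.325, 597.466], [0.325, 0.916, 64.757]] scale 0.9714356134270694 yaw 0.34091865204611965
34 {'C': array([568.91796054,  54.44643089]), 'r': np.float64(48.0029980294871), 'nfl': np.int64(41), 'n': 273, 'mid': np.float64(-1.5765799733777572), 'norm': np.float32(-1.5866143), 'd': np.float64(40.49932365514462), 'rms': np.float64(0.5111363021691382), 'span': np.float64(43.523693395165395)}
38 {'C': array([568.4735774 ,  55.50152133]), 'r': np.float64(47.31628401413016), 'nfl': np.int64(41), 'n': 273, 'mid': np.float64(-1.5765799733776407), 'norm': np.float32(-1.5866138), 'd': np.float64(39.919955148427114), 'rms': np.float64(0.5038241659096556), 'span': np.float64(42.90105852610172)}
42 {'C': array([568.02919425,  56.55661176]), 'r': np.float64(46.629569998780234), 'nfl': np.int64(41), 'n': 273, 'mid': np.float64(-1.5765799733775123), 'norm': np.float32(-1.5866137), 'd': np.float64(39.340585740000684), 'rms': np.float64(0.496512029650184), 'span': np.float64(42.27842377982611)}
plate top edge [[470.76638942  52.35229211  66.        ]
 [484.94211944   1.4040004   66.        ]] bar face [[636.382048   156.27719961  46.        ]
 [685.7165055   18.50869493  46.        ]]
```

>>> step_arm(
  motion=[
    {"claw": 0, "delta_pos": [0, 0, 0], "turn": 0.12},
    {"claw": 0, "delta_pos": [0, 0, 0], "turn": 0.12},
    {"claw": 0, "delta_pos": [0, 0, 0], "turn": 0.12},
    {"claw": 0, "delta_pos": [0, 0, 0], "turn": 0.12},
    {"claw": 0, "delta_pos": [0, 0, 0], "turn": 0.12},
    {"claw": 0, "delta_pos": [0, 0, 0], "turn": 0.12},
    {"claw": 0, "delta_pos": [0, 0, 0], "turn": 0.12},
    {"claw": 0, "delta_pos": [0, 0, 0], "turn": 0.12},
  ],
)

```text
clock: 3.2
eef_pos: [567.3, 51.1, 179.1]
tcp_rot: [-3.141, 0.0, 0.965]
contact_force: [-0.1, -0.1, -0.5]
opening: 0.004
grasp_force: 0.0
```

>>> step_arm(
  motion=[
    {"claw": 0, "delta_pos": [3.7, 27.5, 0], "turn": 0},
    {"claw": 0, "delta_pos": [0, 0, 30], "turn": 0},
    {"claw": 0, "delta_pos": [0, 0, 30], "turn": 0},
    {"claw": 0, "delta_pos": [0, 0, 30], "turn": 0},
    {"claw": 0, "delta_pos": [0, 0, 20], "turn": 0},
    {"claw": 0, "delta_pos": [0, 0, 15], "turn": 0},
    {"claw": 0, "delta_pos": [0, 0, 0], "turn": 0},
    {"claw": 0, "delta_pos": [0, 0, 0], "turn": 0},
  ],
)

```text
clock: 3.87
eef_pos: [591.6, 38.5, 53.7]
tcp_rot: [-3.14, 0.001, 0.97]
contact_force: [0.0, 1.0, 1.2]
opening: 0.004
grasp_force: 0.0
```

>>> step_arm(
  motion=[
    {"claw": 0, "delta_pos": [0, 0, 2], "turn": 0},
    {"claw": 0, "delta_pos": [0, 0, 1], "turn": 0},
    {"claw": 0, "delta_pos": [0, 0, 0], "turn": 0},
  ],
)

```text
clock: 4.12
eef_pos: [592.9, 38.6, 52.3]
tcp_rot: [3.14, -0.001, 0.968]
contact_force: [-0.3, -0.4, -0.6]
opening: -0.001
grasp_force: 0.0
```

>>> step_arm(
  motion=[
    {"claw": 0, "delta_pos": [0, 0, 1], "turn": 0},
    {"claw": 0, "delta_pos": [0, 0, 0], "turn": 0},
  ],
)

```text
clock: 4.28
eef_pos: [592.5, 38.6, 50.8]
tcp_rot: [3.141, -0.001, 0.968]
contact_force: [0.1, 0.4, -0.4]
opening: -0.006
grasp_force: 0.0
```

>>> step_arm(
  motion=[
    {"claw": 0, "delta_pos": [0, 0, 1], "turn": 0},
    {"claw": 0, "delta_pos": [0, 0, 0], "turn": 0},
  ],
)

```text
clock: 4.45
eef_pos: [592.2, 38.6, 49.4]
tcp_rot: [3.141, -0.0, 0.968]
contact_force: [0.0, -0.3, 0.1]
opening: 0.0
grasp_force: 0.0
```

>>> step_arm(
  motion=[
    {"claw": 0, "delta_pos": [0, 0, 1], "turn": 0},
    {"claw": 0, "delta_pos": [0, 0, 1], "turn": 0},
    {"claw": 0, "delta_pos": [0, 0, 0], "turn": 0},
  ],
)

```text
clock: 4.7
eef_pos: [592.0, 38.6, 47.0]
tcp_rot: [-3.141, 0.0, 0.968]
contact_force: [-0.7, 0.5, 1.0]
opening: 0.001
grasp_force: 0.0
```

>>> step_arm(
  motion=[
    {"claw": 0, "delta_pos": [0, 0, 1], "turn": 0},
    {"claw": 0, "delta_pos": [0, 0, 1], "turn": 0},
    {"claw": 0, "delta_pos": [0, 0, 0], "turn": 0},
  ],
)

```text
clock: 4.95
eef_pos: [592.0, 38.5, 45.1]
tcp_rot: [-3.141, 0.0, 0.968]
contact_force: [-0.2, -0.8, 0.2]
opening: -0.001
grasp_force: 0.0
```

>>> step_arm(
  motion=[
    {"claw": 0, "delta_pos": [0, 0, 1], "turn": 0},
    {"claw": 0, "delta_pos": [0, 0, 0], "turn": 0},
  ],
)

```text
clock: 5.12
eef_pos: [592.1, 38.6, 44.1]
tcp_rot: [-3.141, 0.0, 0.968]
contact_force: [-0.0, 0.4, -0.6]
opening: 0.001
grasp_force: 0.0
```

>>> step_arm(
  motion=[
    {"claw": 0, "delta_pos": [0, 0, 0.5], "turn": 0},
    {"claw": 0, "delta_pos": [0, 0, 0], "turn": 0},
  ],
)

```text
clock: 5.28
eef_pos: [592.1, 38.5, 43.7]
tcp_rot: [-3.142, 0.0, 0.968]
contact_force: [-0.7, -0.3, -0.8]
opening: 0.001
grasp_force: 0.0
```

>>> step_arm(
  motion=[
    {"claw": 0, "delta_pos": [0, 0, 0.5], "turn": 0},
    {"claw": 0, "delta_pos": [0, 0, 0], "turn": 0},
  ],
)

```text
clock: 5.45
eef_pos: [592.2, 38.6, 43.2]
tcp_rot: [-3.142, 0.0, 0.968]
contact_force: [0.7, -0.4, -0.4]
opening: -0.005
grasp_force: 0.0
```

>>> step_arm(
  motion=[
    {"claw": 0, "delta_pos": [0, 0, 0.5], "turn": 0},
    {"claw": 0, "delta_pos": [0, 0, 0], "turn": 0},
  ],
)

```text
clock: 5.62
eef_pos: [592.1, 38.6, 42.7]
tcp_rot: [-3.142, 0.0, 0.968]
contact_force: [-0.5, -0.9, -0.9]
opening: 0.005
grasp_force: 0.0
```

>>> step_arm(
  motion=[
    {"claw": 0, "delta_pos": [0, 0, 0.5], "turn": 0},
    {"claw": 0, "delta_pos": [0, 0, 0], "turn": 0},
  ],
)

```text
clock: 5.78
eef_pos: [592.3, 38.6, 42.4]
tcp_rot: [3.141, -0.0, 0.968]
contact_force: [-0.1, 0.6, 0.8]
opening: 0.004
grasp_force: 0.7
```

>>> step_arm(
  motion=[
    {"claw": 0, "delta_pos": [0, 0, 0.5], "turn": 0},
    {"claw": 0, "delta_pos": [0, 0, 0], "turn": 0},
  ],
)

```text
clock: 5.95
eef_pos: [592.8, 38.6, 42.4]
tcp_rot: [3.141, -0.001, 0.968]
contact_force: [-0.2, 0.6, 5.8]
opening: -0.002
grasp_force: 2.8
```

>>> step_arm(
  motion=[
    {"claw": 0, "delta_pos": [0, 0, 0.3], "turn": 0},
    {"claw": 0, "delta_pos": [1.68, -0.05, 0], "turn": -0.06},
    {"claw": 0, "delta_pos": [1.68, -0.05, 0], "turn": -0.06},
    {"claw": 0, "delta_pos": [1.68, -0.05, 0], "turn": -0.06},
    {"claw": 0, "delta_pos": [1.68, -0.05, 0], "turn": -0.06},
  ],
)

```text
clock: 6.37
eef_pos: [596.2, 44.5, 42.4]
tcp_rot: [3.14, -0.001, 1.211]
contact_force: [-0.3, -1.9, 8.3]
opening: -0.001
grasp_force: 3.8
```

>>> step_arm(
  motion=[
    {"claw": 0, "delta_pos": [1.68, -0.05, 0], "turn": -0.06},
    {"claw": 0, "delta_pos": [1.68, -0.05, 0], "turn": -0.06},
    {"claw": 0, "delta_pos": [1.68, -0.05, 0], "turn": -0.06},
    {"claw": 0, "delta_pos": [1.68, -0.05, 0], "turn": -0.06},
    {"claw": 0, "delta_pos": [1.68, -0.05, 0], "turn": -0.06},
    {"claw": 0, "delta_pos": [1.68, -0.05, 0], "turn": -0.06},
    {"claw": 0, "delta_pos": [1.68, -0.05, 0], "turn": -0.06},
    {"claw": 0, "delta_pos": [1.68, -0.05, 0], "turn": -0.06},
  ],
)

```text
clock: 7.03
eef_pos: [597.8, 57.7, 42.4]
tcp_rot: [3.14, 0.0, 1.691]
contact_force: [-0.3, -0.9, 7.8]
opening: 0.003
grasp_force: 4.0
```

```bash
python3 - <<'E'
from h import *
w=grab_frame("wrist");print(disc(w,34.3,(560,62)));print(sense()["contact_force"])
E
```

```text
{'C': array([569.94103295,  54.63222326]), 'r': np.float64(33.837640551885684), 'nfl': np.int64(467), 'n': 1271, 'mid': np.float64(-0.36437098142012087), 'norm': np.float32(-0.86501074), 'd': np.float64(8.258335020043347), 'rms': np.float64(0.8967741017422353), 'span': np.float64(58.660976245610264)}
[-0.13560142 -0.70902541  7.09767367]
```

>>> step_arm(
  motion=[
    {"claw": 0, "delta_pos": [1.68, -0.05, 0], "turn": -0.06},
    {"claw": 0, "delta_pos": [1.68, -0.05, 0], "turn": -0.06},
    {"claw": 0, "delta_pos": [1.68, -0.05, 0], "turn": -0.06},
    {"claw": 0, "delta_pos": [1.68, -0.05, 0], "turn": -0.06},
    {"claw": 0, "delta_pos": [1.68, -0.05, 0], "turn": -0.06},
    {"claw": 0, "delta_pos": [1.68, -0.05, 0], "turn": -0.06},
    {"claw": 0, "delta_pos": [1.68, -0.05, 0], "turn": -0.06},
    {"claw": 0, "delta_pos": [1.68, -0.05, 0], "turn": -0.06},
  ],
)

```text
clock: 7.75
eef_pos: [592.9, 70.1, 42.4]
tcp_rot: [3.141, 0.001, 2.171]
contact_force: [-0.9, -1.5, 9.3]
opening: -0.003
grasp_force: 4.2
```

>>> step_arm(
  motion=[
    {"claw": 0, "delta_pos": [1.68, -0.05, 0], "turn": -0.06},
    {"claw": 0, "delta_pos": [1.68, -0.05, 0], "turn": -0.06},
    {"claw": 0, "delta_pos": [1.68, -0.05, 0], "turn": -0.06},
    {"claw": 0, "delta_pos": [1.68, -0.05, 0], "turn": -0.06},
    {"claw": 0, "delta_pos": [1.68, -0.05, 0], "turn": -0.06},
    {"claw": 0, "delta_pos": [1.68, -0.05, 0], "turn": -0.06},
    {"claw": 0, "delta_pos": [1.68, -0.05, 0], "turn": -0.06},
    {"claw": 0, "delta_pos": [1.68, -0.05, 0], "turn": -0.06},
  ],
)

```text
clock: 8.42
eef_pos: [583.2, 79.0, 42.3]
tcp_rot: [3.141, 0.002, 2.651]
contact_force: [-0.9, -1.6, 8.6]
opening: 0.001
grasp_force: 4.0
```

>>> step_arm(
  motion=[
    {"claw": 0, "delta_pos": [1.68, -0.05, 0], "turn": -0.06},
    {"claw": 0, "delta_pos": [1.68, -0.05, 0], "turn": -0.06},
    {"claw": 0, "delta_pos": [1.68, -0.05, 0], "turn": -0.06},
    {"claw": 0, "delta_pos": [1.68, -0.05, 0], "turn": -0.06},
    {"claw": 0, "delta_pos": [0, 0, 0], "turn": 0},
    {"claw": 0, "delta_pos": [0, 0, 0], "turn": 0},
  ],
)

```text
clock: 8.92
eef_pos: [576.9, 81.6, 42.3]
tcp_rot: [3.141, 0.002, 2.888]
contact_force: [-0.7, -0.2, 7.7]
opening: -0.001
grasp_force: 4.1
```

```bash
python3 - <<'E'
from h import *
w=grab_frame("wrist");print(disc(w,34.3,(560,42)));print(sense()["contact_force"],sense()["qpos"])
cv2.imwrite("pics/w2.png",w["img"][:,:,::-1])
E
```

```text
{'C': array([568.23390996,  55.11966765]), 'r': np.float64(16.56019283214189), 'nfl': np.int64(47), 'n': 136, 'mid': np.float64(3.1284810340694116), 'norm': np.float32(-3.0515347), 'd': np.float64(1.204501224529403), 'rms': np.float64(0.28574823336099026), 'span': np.float64(28.359507591001524)}
[-0.16031843 -0.07826302  7.80956078] [ 1.37964887e-01  5.39529068e-01  1.86168884e+00 -2.86432422e-04
  7.38858296e-01 -1.17901821e+00]
```

View pics/w2.png

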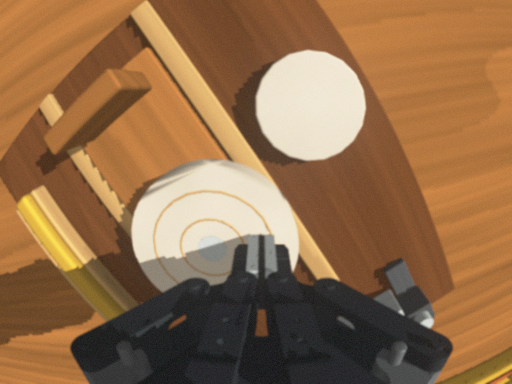

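The finger is still pressing, the disc has turned with it, and the flat is hidden under the gripper. I'll lift, turn the tool back and measure from above.

>>> step_arm(
  motion=[
    {"claw": 0, "delta_pos": [0, 0, -3], "turn": 0},
    {"claw": 0, "delta_pos": [0, 0, -20], "turn": 0},
    {"claw": 0, "delta_pos": [0, 0, -35], "turn": 0},
    {"claw": 0, "delta_pos": [0, 0, -35], "turn": 0},
    {"claw": 0, "delta_pos": [0, 0, -35], "turn": 0},
  ],
)

```text
clock: 9.38
eef_pos: [575.5, 81.5, 170.6]
tcp_rot: [-3.141, -0.001, 2.888]
contact_force: [0.4, 0.1, -0.7]
opening: 0.002
grasp_force: 0.0
```

>>> step_arm(
  motion=[
    {"claw": 0, "delta_pos": [0, 0, 0], "turn": 0.12},
    {"claw": 0, "delta_pos": [0, 0, 0], "turn": 0.12},
    {"claw": 0, "delta_pos": [0, 0, 0], "turn": 0.12},
    {"claw": 0, "delta_pos": [0, 0, 0], "turn": 0.12},
    {"claw": 0, "delta_pos": [0, 0, 0], "turn": 0.12},
    {"claw": 0, "delta_pos": [0, 0, 0], "turn": 0.12},
    {"claw": 0, "delta_pos": [0, 0, 0], "turn": 0.12},
    {"claw": 0, "delta_pos": [0, 0, 0], "turn": 0.12},
  ],
)

```text
clock: 10.05
eef_pos: [575.9, 81.6, 169.4]
tcp_rot: [-3.141, -0.0, 1.922]
contact_force: [-0.2, 0.1, 0.0]
opening: 0.0
grasp_force: 0.0
```

```bash
python3 - <<'E'
from h import *
w=grab_frame("wrist");pickle.dump(w,open("w3.pkl","wb"));print(disc(w,34.3,(569,55)));s=sense();print(s["eef_pos"],s["tcp_rot"])
cv2.imwrite("pics/w3.png",cv2.resize(w["img"][:,:,::-1],(800,600),interpolation=cv2.INTER_CUBIC))
E
```

```text
{'C': array([574.31070174,  45.19145703]), 'r': np.float64(51.86108504684182), 'nfl': np.int64(197), 'n': 411, 'mid': np.float64(-0.9565555718277723), 'norm': np.float32(-1.0996196), 'd': np.float64(25.108890788484302), 'rms': np.float64(0.8689844936855274), 'span': np.float64(89.94139003429024)}
[575.94096637  81.56834825 169.39800049] [-3.14126938e+00 -9.69839724e-05  1.91309499e+00]
```

View pics/w3.png

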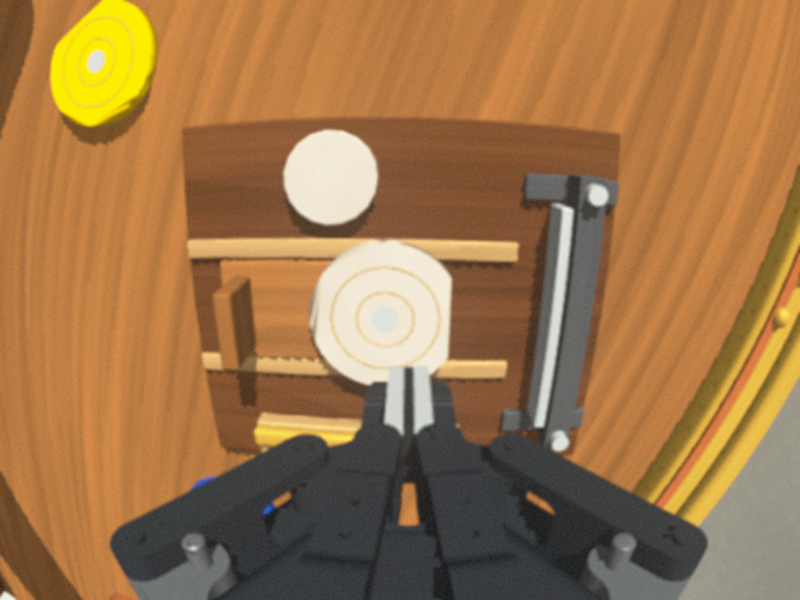

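The flat now faces the bar, along x≈450 from row 270 to row 350 in the 800-px picture. I'll measure its angle against the bar and locate the plate.

```bash
python3 - <<'E'
from h import *
w=pickle.load(open("w3.pkl","rb"));s=1.5625
hsv=cv2.cvtColor(w["img"],cv2.COLOR_RGB2HSV);m=((hsv[...,2]>150)&(hsv[...,1]<75))
pts=[]
for v in range(int(276/s),int(342/s)):
    u=int(400/s)
    while m[v,u]:u+=1
    pts.append([u-.5,v])
P=ray(w,pts,34.3,True)[:,:2]
vx,vy,x0,y0=cv2.fitLine(P.astype(np.float32),cv2.DIST_HUBER,0,.01,.01).ravel();print("flat normal",np.arctan(-vx/vy),[ (p[0]) for p in pts][::5])
B=ray(w,np.array([[553,207],[534,424]])/s,42,True);d=B[0]-B[1];print("bar",B,np.arctan2(-d[0],d[1]))
Jo=np.array([599,63]);a=.342;ex=np.array([np.cos(a),np.sin(a)]);ey=np.array([-ex[1],ex[0]])
loc=lambda X:np.c_[(X[:,:2]-Jo)@ex,(X[:,:2]-Jo)@ey]
print("bar jig",loc(B),"flat jig",loc(np.array([[x0,y0]])))
T=ray(w,np.array([[217,293],[237,278],[252,281]])/s,62.3,True);print("plate top",T,loc(T))
print("disc centre",loc(ray(w,np.array([[386,319]])/s,34.3,True)))
X=Jo-[0,0]+ex*(-30-95-6-25);print("push start",X)
E
```

```text
flat normal 0.3466193 [287.5, 288.5, 288.5, 288.5, 287.5, 287.5, 287.5, 287.5, 258.5]
bar [[637.04673585 157.24895234  42.        ]
 [690.68241913  19.06613046  42.        ]] 0.37024943743234906
bar jig [[ 67.45174318  76.0307929 ]
 [ 71.63851898 -72.13718505]] flat jig [[9.40862483 3.40496636]]
plate top [[469.52200374  46.60447922  62.3       ]
 [479.4334169   59.74591465  62.3       ]
 [488.54557325  61.12010169  62.3       ]] [[-127.47798      27.97729851]
 [-113.73330974   37.03364851]
 [-104.68801281   35.27228911]]
disc centre [[-30.12136307   2.63535388]]
push start [452.03461422  10.68197841]
```

>>> step_arm(
  motion=[
    {"claw": 0, "delta_pos": [-5.7, -37.4, 0], "turn": 0},
    {"claw": 0, "delta_pos": [-5.7, -37.4, 0], "turn": 0},
    {"claw": 0, "delta_pos": [-5.7, -37.4, 0], "turn": 0},
    {"claw": 0, "delta_pos": [-5.7, -37.4, 0], "turn": 0},
    {"claw": 0, "delta_pos": [0, 0, 35], "turn": 0},
    {"claw": 0, "delta_pos": [0, 0, 35], "turn": 0},
    {"claw": 0, "delta_pos": [0, 0, 30], "turn": 0},
    {"claw": 0, "delta_pos": [0, 0, 17], "turn": 0},
  ],
)

```text
clock: 10.77
eef_pos: [442.4, 7.7, 50.4]
tcp_rot: [-3.14, -0.001, 1.931]
contact_force: [-0.3, 0.8, -0.8]
opening: -0.004
grasp_force: 0.0
```

>>> step_arm(
  motion=[
    {"claw": 0, "delta_pos": [0, 0, 0], "turn": 0},
    {"claw": 0, "delta_pos": [0, 8, 0], "turn": 0},
    {"claw": 0, "delta_pos": [0, 0, 0], "turn": 0},
    {"claw": 0, "delta_pos": [0, 0, 0], "turn": 0},
  ],
)

```text
clock: 11.1
eef_pos: [453.3, 11.0, 53.9]
tcp_rot: [3.139, 0.001, 1.929]
contact_force: [-0.6, -0.0, 0.2]
opening: 0.001
grasp_force: 0.0
```

```bash
python3 - <<'E'
from h import *
s=sense();print(s["eef_pos"],s["contact_force"],s["tcp_rot"])
w=grab_frame("wrist");cv2.imwrite("pics/w4.png",w["img"][:,:,::-1])
E
```

```text
[453.32038621  10.95018792  53.86573899] [-0.63574002 -0.01853272  0.20287215] [3.13872474e+00 9.99020134e-04 1.92886143e+00]
```

View pics/w4.png

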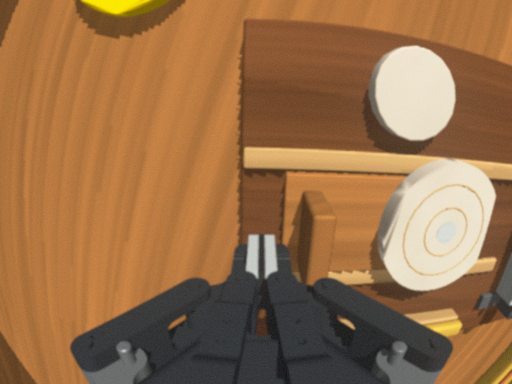

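The shut fingertips at (262,265) are behind the plate, which runs from (305,195) to (320,280), with a clear gap. Now I'll close in and push.

>>> step_arm(
  motion=[
    {"claw": 0, "delta_pos": [2, 3, 0], "turn": 0.015},
    {"claw": 0, "delta_pos": [0, 3, 0], "turn": 0},
    {"claw": 0, "delta_pos": [0, 1, 0], "turn": 0},
    {"claw": 0, "delta_pos": [0, 1, 0], "turn": 0},
    {"claw": 0, "delta_pos": [0, 0, 0], "turn": 0},
  ],
)

```text
clock: 11.57
eef_pos: [458.6, 15.4, 52.6]
tcp_rot: [3.141, 0.0, 1.913]
contact_force: [-0.2, -0.1, 0.2]
opening: -0.004
grasp_force: 0.0
```

>>> step_arm(
  motion=[
    {"claw": 0, "delta_pos": [0, 1, 0], "turn": 0},
    {"claw": 0, "delta_pos": [0, 1, 0], "turn": 0},
    {"claw": 0, "delta_pos": [0, 1, 0], "turn": 0},
    {"claw": 0, "delta_pos": [0, 1, 0], "turn": 0},
  ],
)

```text
clock: 11.9
eef_pos: [461.8, 16.6, 52.4]
tcp_rot: [-3.141, -0.0, 1.913]
contact_force: [-4.2, -3.0, 2.4]
opening: -0.004
grasp_force: 2.3
```

>>> step_arm(
  motion=[
    {"claw": 0, "delta_pos": [0, 1, 0], "turn": 0},
    {"claw": 0, "delta_pos": [0, 1, 0], "turn": 0},
    {"claw": 0, "delta_pos": [0, 1, 0], "turn": 0},
    {"claw": 0, "delta_pos": [0, 1, 0], "turn": 0},
  ],
)

```text
clock: 12.23
eef_pos: [463.9, 17.7, 52.0]
tcp_rot: [-3.138, -0.001, 1.913]
contact_force: [-6.0, -2.8, 2.1]
opening: 0.001
grasp_force: 3.1
```

>>> step_arm(
  motion=[
    {"claw": 0, "delta_pos": [0, 2, 0], "turn": 0},
    {"claw": 0, "delta_pos": [0, 2, 0], "turn": 0},
    {"claw": 0, "delta_pos": [0, 2, 0], "turn": 0},
    {"claw": 0, "delta_pos": [0, 2, 0], "turn": 0},
    {"claw": 0, "delta_pos": [0, 2, 0], "turn": 0},
  ],
)

```text
clock: 12.65
eef_pos: [473.3, 21.1, 51.9]
tcp_rot: [-3.138, -0.001, 1.913]
contact_force: [-5.0, -3.2, 1.5]
opening: -0.001
grasp_force: 3.1
```

>>> step_arm(
  motion=[
    {"claw": 0, "delta_pos": [0, 2, 0], "turn": 0},
    {"claw": 0, "delta_pos": [0, 2, 0], "turn": 0},
    {"claw": 0, "delta_pos": [0, 2, 0], "turn": 0},
    {"claw": 0, "delta_pos": [0, 2, 0], "turn": 0},
    {"claw": 0, "delta_pos": [0, 2, 0], "turn": 0},
  ],
)

```text
clock: 13.07
eef_pos: [482.7, 24.3, 51.9]
tcp_rot: [-3.138, -0.001, 1.913]
contact_force: [-5.2, -3.3, 1.3]
opening: -0.001
grasp_force: 3.1
```

>>> step_arm(
  motion=[
    {"claw": 0, "delta_pos": [0, 2, 0], "turn": 0},
    {"claw": 0, "delta_pos": [0, 2, 0], "turn": 0},
    {"claw": 0, "delta_pos": [0, 2, 0], "turn": 0},
    {"claw": 0, "delta_pos": [0, 2, 0], "turn": 0},
    {"claw": 0, "delta_pos": [0, 2, 0], "turn": 0},
  ],
)

```text
clock: 13.48
eef_pos: [492.2, 27.7, 51.9]
tcp_rot: [-3.138, -0.001, 1.913]
contact_force: [-5.6, -2.9, 1.4]
opening: 0.001
grasp_force: 3.1
```

>>> step_arm(
  motion=[
    {"claw": 0, "delta_pos": [0, 2, 0], "turn": 0},
    {"claw": 0, "delta_pos": [0, 2, 0], "turn": 0},
    {"claw": 0, "delta_pos": [0, 2, 0], "turn": 0},
    {"claw": 0, "delta_pos": [0, 2, 0], "turn": 0},
    {"claw": 0, "delta_pos": [0, 2, 0], "turn": 0},
    {"claw": 0, "delta_pos": [0, 2, 0], "turn": 0},
  ],
)

```text
clock: 13.98
eef_pos: [503.5, 31.7, 51.9]
tcp_rot: [-3.138, -0.001, 1.913]
contact_force: [-4.7, -3.6, 1.4]
opening: -0.001
grasp_force: 3.1
```

>>> step_arm(
  motion=[
    {"claw": 0, "delta_pos": [0, 1, 0], "turn": 0},
    {"claw": 0, "delta_pos": [0, 1, 0], "turn": 0},
    {"claw": 0, "delta_pos": [0, 1, 0], "turn": 0},
    {"claw": 0, "delta_pos": [0, 0, 0], "turn": 0},
  ],
)

```text
clock: 14.32
eef_pos: [506.5, 32.7, 51.9]
tcp_rot: [-3.138, -0.001, 1.913]
contact_force: [-4.5, -2.1, 1.0]
opening: -0.003
grasp_force: 2.5
```

```bash
python3 - <<'E'
from h import *
s=sense();print(s["eef_pos"],s["contact_force"])
w=grab_frame("wrist");cv2.imwrite("pics/w5.png",w["img"][:,:,::-1])
E
```

```text
[506.49516103  32.69034855  51.8918955 ] [-4.50973984 -2.11633009  0.95441341]
```

View pics/w5.png

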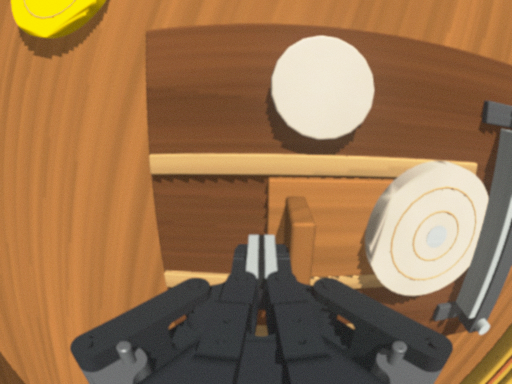

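The carriage is advancing squarely and the flat, at (485,190–250), is close to the bar. From here I'll creep and watch the force.

>>> step_arm(
  motion=[
    {"claw": 0, "delta_pos": [0, 1, 0], "turn": 0},
    {"claw": 0, "delta_pos": [0, 1, 0], "turn": 0},
    {"claw": 0, "delta_pos": [0, 1, 0], "turn": 0},
    {"claw": 0, "delta_pos": [0, 1, 0], "turn": 0},
  ],
)

```text
clock: 14.7
eef_pos: [510.0, 34.0, 51.8]
tcp_rot: [-3.138, -0.001, 1.913]
contact_force: [-4.9, -3.2, 0.9]
opening: 0.0
grasp_force: 3.0
```

>>> step_arm(
  motion=[
    {"claw": 0, "delta_pos": [0, 1, 0], "turn": 0},
    {"claw": 0, "delta_pos": [0, 1, 0], "turn": 0},
  ],
)

```text
clock: 14.87
eef_pos: [511.9, 34.7, 51.9]
tcp_rot: [-3.138, -0.001, 1.913]
contact_force: [-6.1, -3.2, 1.6]
opening: 0.005
grasp_force: 3.0
```

>>> step_arm(
  motion=[
    {"claw": 0, "delta_pos": [0, 1, 0], "turn": 0},
    {"claw": 0, "delta_pos": [0, 1, 0], "turn": 0},
  ],
)

```text
clock: 15.03
eef_pos: [513.8, 35.3, 51.9]
tcp_rot: [-3.138, -0.001, 1.913]
contact_force: [-5.6, -3.7, 1.4]
opening: -0.001
grasp_force: 3.0
```

>>> step_arm(
  motion=[
    {"claw": 0, "delta_pos": [0, 1, 0], "turn": 0},
    {"claw": 0, "delta_pos": [0, 1, 0], "turn": 0},
  ],
)

```text
clock: 15.2
eef_pos: [515.7, 36.0, 51.8]
tcp_rot: [-3.138, -0.001, 1.913]
contact_force: [-4.5, -3.5, 1.4]
opening: -0.005
grasp_force: 3.0
```

>>> step_arm(
  motion=[
    {"claw": 0, "delta_pos": [0, 1, 0], "turn": 0},
    {"claw": 0, "delta_pos": [0, 0, 0], "turn": 0},
  ],
)

```text
clock: 15.37
eef_pos: [516.8, 36.4, 51.8]
tcp_rot: [-3.138, -0.001, 1.913]
contact_force: [-4.6, -2.9, 0.1]
opening: -0.004
grasp_force: 2.5
```

>>> step_arm(
  motion=[
    {"claw": 0, "delta_pos": [0, 1, 0], "turn": 0},
    {"claw": 0, "delta_pos": [0, 0, 0], "turn": 0},
  ],
)

```text
clock: 15.53
eef_pos: [517.7, 36.7, 51.9]
tcp_rot: [-3.138, -0.001, 1.913]
contact_force: [-4.9, -2.0, 0.3]
opening: 0.005
grasp_force: 2.6
```

>>> step_arm(
  motion=[
    {"claw": 0, "delta_pos": [0, 1, 0], "turn": 0},
    {"claw": 0, "delta_pos": [0, 0, 0], "turn": 0},
  ],
)

```text
clock: 15.7
eef_pos: [518.6, 37.1, 51.8]
tcp_rot: [-3.138, -0.001, 1.913]
contact_force: [-4.6, -2.3, -0.3]
opening: 0.003
grasp_force: 2.6
```

>>> step_arm(
  motion=[
    {"claw": 0, "delta_pos": [0, 1, 0], "turn": 0},
    {"claw": 0, "delta_pos": [0, 0, 0], "turn": 0},
  ],
)

```text
clock: 15.87
eef_pos: [519.5, 37.4, 51.8]
tcp_rot: [-3.138, -0.001, 1.913]
contact_force: [-3.4, -3.5, -0.1]
opening: -0.0
grasp_force: 2.6
```

>>> step_arm(
  motion=[
    {"claw": 0, "delta_pos": [0, 1, 0], "turn": 0},
    {"claw": 0, "delta_pos": [0, 0, 0], "turn": 0},
  ],
)

```text
clock: 16.03
eef_pos: [520.4, 37.7, 51.8]
tcp_rot: [-3.138, -0.001, 1.913]
contact_force: [-4.0, -3.2, 0.6]
opening: -0.002
grasp_force: 2.6
```

>>> step_arm(
  motion=[
    {"claw": 0, "delta_pos": [0, 1, 0], "turn": 0},
    {"claw": 0, "delta_pos": [0, 0, 0], "turn": 0},
  ],
)

```text
clock: 16.2
eef_pos: [521.4, 38.1, 51.8]
tcp_rot: [-3.138, -0.001, 1.913]
contact_force: [-4.5, -2.5, 0.1]
opening: -0.001
grasp_force: 2.6
```

```bash
python3 - <<'E'
from h import *
w=grab_frame("wrist");pickle.dump(w,open("w6.pkl","wb"))
c=w["img"][130:340,340:512,::-1];cv2.imwrite("pics/w6.png",cv2.resize(c,None,fx=2.8,fy=2.8,interpolation=cv2.INTER_CUBIC))
E
```

```text
(no output)
```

View pics/w6.png

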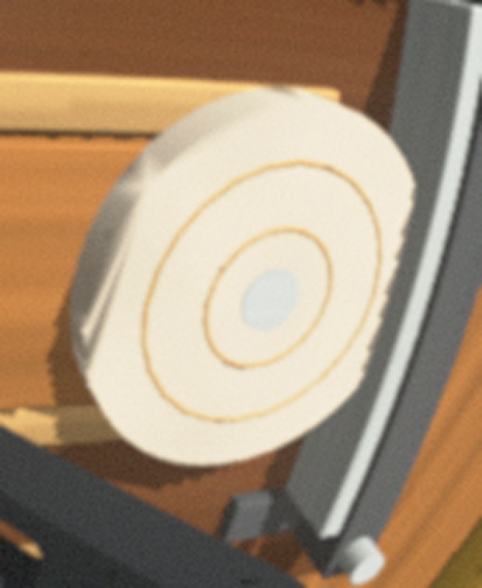

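The flat, from (413,190) to (365,375) in the crop, is parallel to the bar and almost on its face.

>>> step_arm(
  motion=[
    {"claw": 0, "delta_pos": [0, 1, 0], "turn": 0},
    {"claw": 0, "delta_pos": [0, 0, 0], "turn": 0},
  ],
)

```text
clock: 16.42
eef_pos: [522.3, 38.4, 51.8]
tcp_rot: [-3.138, -0.001, 1.913]
contact_force: [-5.0, -2.4, 0.2]
opening: 0.003
grasp_force: 2.8
```

>>> step_arm(
  motion=[
    {"claw": 0, "delta_pos": [0, 1, 0], "turn": 0},
    {"claw": 0, "delta_pos": [0, 0, 0], "turn": 0},
  ],
)

```text
clock: 16.58
eef_pos: [523.0, 38.6, 51.8]
tcp_rot: [-3.137, -0.001, 1.913]
contact_force: [-5.1, -3.0, 2.2]
opening: -0.003
grasp_force: 3.2
```

>>> step_arm(
  motion=[
    {"claw": 0, "delta_pos": [0, 1, 0], "turn": 0},
    {"claw": 0, "delta_pos": [0, 0, 0], "turn": 0},
  ],
)

```text
clock: 16.75
eef_pos: [523.6, 38.9, 51.7]
tcp_rot: [-3.136, -0.001, 1.913]
contact_force: [-6.4, -3.4, 2.0]
opening: -0.0
grasp_force: 3.7
```

>>> step_arm(
  motion=[
    {"claw": 0, "delta_pos": [0, 1, 0], "turn": 0},
    {"claw": 0, "delta_pos": [0, 0, 0], "turn": 0},
  ],
)

```text
clock: 16.92
eef_pos: [523.9, 39.2, 51.6]
tcp_rot: [-3.135, -0.001, 1.913]
contact_force: [-8.7, -3.9, 3.0]
opening: 0.001
grasp_force: 4.7
```

>>> step_arm(
  motion=[
    {"claw": 0, "delta_pos": [0, 0.6, 0], "turn": 0},
    {"claw": 0, "delta_pos": [0, 0, 0], "turn": 0},
  ],
)

```text
clock: 17.08
eef_pos: [523.9, 39.3, 51.4]
tcp_rot: [-3.134, -0.001, 1.913]
contact_force: [-9.8, -4.5, 3.6]
opening: -0.003
grasp_force: 5.4
```

>>> step_arm(
  motion=[
    {"claw": 0, "delta_pos": [0, 0.6, 0], "turn": 0},
    {"claw": 0, "delta_pos": [0, 0, 0], "turn": 0},
  ],
)

```text
clock: 17.25
eef_pos: [523.9, 39.4, 51.3]
tcp_rot: [-3.133, -0.002, 1.913]
contact_force: [-11.1, -4.1, 3.5]
opening: -0.002
grasp_force: 6.2
```

The force has climbed and the motion has stalled, so the flat is home against the solid stop. Now I'll back off slowly and lift clear.

>>> step_arm(
  motion=[
    {"claw": 0, "delta_pos": [0, 0, 0], "turn": 0},
    {"claw": 0, "delta_pos": [0, -1, 0], "turn": 0},
    {"claw": 0, "delta_pos": [0, -1, 0], "turn": 0},
    {"claw": 0, "delta_pos": [0, -1, 0], "turn": 0},
    {"claw": 0, "delta_pos": [0, -2, 0], "turn": 0},
    {"claw": 0, "delta_pos": [0, -3, 0], "turn": 0},
    {"claw": 0, "delta_pos": [0, -8, 0], "turn": 0},
    {"claw": 0, "delta_pos": [0, -8, 0], "turn": 0},
  ],
)

```text
clock: 17.92
eef_pos: [505.6, 32.1, 52.7]
tcp_rot: [3.14, 0.0, 1.913]
contact_force: [0.0, 0.1, -0.4]
opening: -0.0
grasp_force: 0.0
```

>>> step_arm(
  motion=[
    {"claw": 0, "delta_pos": [0, 0, 0], "turn": 0},
    {"claw": 0, "delta_pos": [0, 0, -20], "turn": 0},
    {"claw": 0, "delta_pos": [0, 0, -35], "turn": 0},
    {"claw": 0, "delta_pos": [0, 0, -35], "turn": 0},
    {"claw": 0, "delta_pos": [0, 30, -30], "turn": 0},
    {"claw": 0, "delta_pos": [0, 36, 0], "turn": 0},
    {"claw": 0, "delta_pos": [0, 36, 0], "turn": 0},
    {"claw": 0, "delta_pos": [0, 0, 0], "turn": 0},
  ],
)

```text
clock: 18.58
eef_pos: [607.4, 68.0, 173.6]
tcp_rot: [3.134, 0.001, 1.913]
contact_force: [-1.8, 0.3, 0.2]
opening: -0.002
grasp_force: 0.0
```

```bash
python3 - <<'E'
from h import *
s=sense();print(s["eef_pos"],s["contact_force"],s["tcp_rot"])
w=grab_frame("wrist");pickle.dump(w,open("w7.pkl","wb"))
cv2.imwrite("pics/w7.png",cv2.resize(w["img"][:,:,::-1],(800,600),interpolation=cv2.INTER_CUBIC))
E
```

```text
[607.42745926  68.04087759 173.61259558] [-1.82440889  0.27150476  0.20026046] [3.13398195e+00 1.30556673e-03 1.91321541e+00]
```

View pics/w7.png

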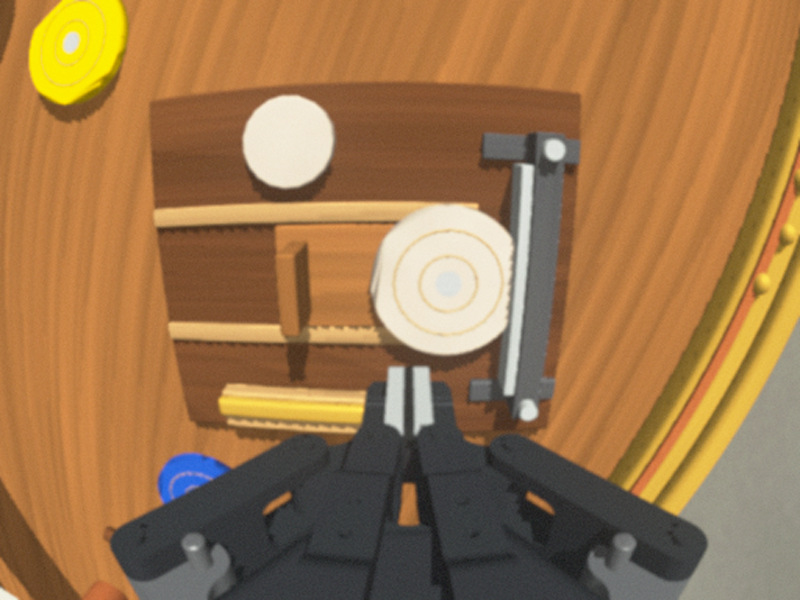

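The flat lies against the bar (contact edge near x≈512, rows 235–325), with no visible gap. The other things are where they were, and the arm is clear.

```bash
python3 -c "
from rig import *
print(sign_off())"
```

```text
the job is handed in; nothing more can be done
None
```

I turned the medallion until its flat faced the bar, pushed the carriage until the flat stopped solid against it (measured pressing about 9 N, pushing about 12 N), backed the arm clear and handed the job in; no result came back.

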